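# Set up the ham stand: run its two supports into the rail

### The job

Set up the ham stand: slide the spike support into the rail from its open end, fully home against the end stop, and then slide the fork support in after it until its middle is in line with the pointer beside the rail. Leave both standing free in the rail, and leave the other things on the worktop standing where they are.

Things in the scene. Friction and masses are not known exactly. Their poses are not given: they have to be found in the camera images.
- stand: Ham stand, fixed: wooden board 330 x 120 x 22 mm, aluminium lipped rail along its middle. Origin on the worktop under the middle of the 240 mm rail. Own x: along the rail, open mouth at -120 to end stop's inner face at +120; y across, z up. Board spans x -190 to +140: 70 mm of bare board before the mouth. A support with its foot against the stop is centred at x = +98.
- rail_mouth (a point): Middle of the rail's open mouth, where the lips begin, on the cavity floor (board top, 22 mm above the worktop). x axis points into the rail. Cavity 42 wide, 12 high (z 22-34); above it two lips 4 thick (z 34-38) leave a slot 20 wide. Rail outside 50 wide. Before the mouth the side walls (to z 38, no lips) flare out for 28 mm, to 53 wide inside. A foot enters only here.
- rail_end (a point): Middle of the rail's closed end on the cavity floor (22 mm above the worktop), at the inner face of the end stop (6 mm thick, top 46 mm above the worktop). In the cavity a support's foot has 2 mm play each side and 4 mm in height.
- pointer_tip (a point): Tip of the small fixed steel pointer: block 18 x 22 x 12 mm high with a corner towards the rail, on the board beside the rail, on the stand's -y side, 28 mm from the rail's centre line, lower than the rail. Axes as the stand's; its place along the rail varies. It marks where the fork support's middle belongs along the rail.
- spike_grip (a point): Spike support, dark steel, about 0.3 kg, loose, upright on the worktop. Foot 44 (own x, along rail, either way round) x 38 x 8 mm high, neck 32 x 14 to height 22, cover plate 44 x 32 at 22-28, then a square post 24 x 24 from 28 to 78, blunt cone to 96. Site: on the post's axis, 55 mm above the foot's underside; z up. Grip the post from above.
- fork_grip (a point): Fork support, dark steel, about 0.3 kg, loose, upright on the worktop. Foot 44 (own x, along rail, either way round) x 38 x 8 mm high, neck 32 x 14 to height 22, cover plate 44 x 32 at 22-28, then a plate 14 thick (x) x 60 wide (y) from 28 to 66 with two prongs in a V, 79 wide, to 95. Site: centre of the plate, 55 mm above the foot's underside; z up. Grip across the 14 mm from above.
- jar_mid (a point): Bystander: closed preserve jar, diameter 60, 85 high, standing; its centre.
- tin_mid (a point): Bystander: tin can, diameter 60, 75 high, standing; its centre.
- ramekin_mid (a point): Bystander: white ceramic ramekin, diameter 68, 45 high, standing; its centre.
- oil_mid (a point): Bystander: green glass oil bottle, diameter 62, 220 high, standing; its centre.
- mill_mid (a point): Bystander: wooden pepper mill, diameter 52, 140 high, standing beside the stand near the rail mouth; its centre.
- bowl_mid (a point): Bystander: terracotta bowl, diameter 120, 50 high, standing; its centre.
- spice_mid (a point): Bystander: small glass spice jar, diameter 44, 100 high, standing; its centre.
There are look-alikes about, which are no part of the job. Leave any blue look-alike of the part that bears fork_grip alone.

How it is judged:
On the way:
1. The spike support is in the rail and home against the end stop (y of spike_grip in the frame of stand between -0.005 and 0.005 m and z of spike_grip in the frame of stand between 0.072 and 0.084 m and angle between the x axis of spike_grip and the x axis of stand, either way round below 0.12 rad and angle between spike_grip's own z axis and vertical below 0.12 rad and x of spike_grip in the frame of stand between 0.093 and 0.103 m), for 0.2 s.
At the end, for the whole second after the job is handed in: Both supports upright, feet in the rail (5 mm of its centre line, 0.12 rad, site 72 to 84 mm above the worktop); the spike support within 5 mm of touching the end stop, the fork support's centre within 6 mm of the pointer tip along the rail; both released and at rest (all of step 1 and y of fork_grip in the frame of stand between -0.005 and 0.005 m and z of fork_grip in the frame of stand between 0.072 and 0.084 m and angle between the x axis of fork_grip and the x axis of stand, either way round below 0.12 rad and angle between fork_grip's own z axis and vertical below 0.12 rad and x of fork_grip in the frame of pointer_tip between -0.006 and 0.006 m and linear speed of each of spike, fork below 0.01 m/s and angular speed of each of spike, fork below 0.1 rad/s).
It fails at once if A bystander is shifted by more than 40 mm (distance of any of jar_mid, tin_mid, ramekin_mid, oil_mid, mill_mid, bowl_mid, spice_mid from where it was at the start of the episode above 0.04 m).
It fails at once if A bystander is tipped over (angle between any of jar_mid, tin_mid, ramekin_mid, oil_mid, mill_mid, bowl_mid, spice_mid's own z axis and vertical above 0.5 rad).
It also fails if it takes over 72 s, if anything falls off the work surface, if the arm or the gripper's body presses on something with over 40 N, if the wrist force passes 120 N, or if a joint passes its speed limit or range.

### The arm

A 6-joint arm with a two-finger parallel gripper is mounted at the origin on the work surface. World frame = base frame: x ahead of the robot, y to its left, z up, the work surface at z = 0. Lengths are in m, angles in rad, forces in N, time in s.
With the tool pointing down it reaches from about 0.275 to 0.875 m from the base axis. Payload 12.5 kg.
Tool frame: the origin (TCP) lies midway between the tips of the shut fingers; the grasp point (between the pads) lies 19 mm behind it; z points along the fingers, y is the line along which they close (so a half turn about z gives the same grasp; the last joint's range is limited). The gripper opens to 85 mm and grips with 20 to 120 N. Pads are 22 mm wide; open, the fingers measure 114 mm over their backs; the gripper's body (76 mm by 85 mm) begins 54 mm behind the grasp point. The pads swing forward as they close: fully open they stand 13 mm farther back than shut.
Start: joints at [1.074, 0.351, 1.652, -0, 1.139, -0.085], TCP at [0.22, 0.504, 0.231] pointing down, gripper open.
Joint ranges: [-2.75, 2.75], [-0.79, 2.1], [0.01, 2.65], [-1.57, 4.71], [0.07, 3.14], [-2.87, 2.87]. Speed limits (rad/s): [2.22, 2.22, 2.79, 3.14, 3.14, 3.14].

### API

Orientations are given as a rotation vector (axis times angle).
In Python, from bench import r gives the robot as it stands.
- The arm moves only by the tool servo_tool, never from a script. Its argument "moves" is a list that holds one entry, the list of rows, each a list of 7 numbers: the shift along the tool's x, y, z in mm, then the turn, a rotation vector about the tool's x, y, z in rad, then the finger opening in mm, from 0 to 85.4. In form: [[[x, y, z, rx, ry, rz, fingers], ...]]. A call has 1 to 5 rows; each row is the pose to reach, as a shift and turn from the pose commanded when the call began, along the tool's axes at that moment; what a row does not reach only later rows make up. A row lasts 1/8 s, in which the tool goes at most 62.5 mm and 10.7 degrees, less where a joint would pass 70% of its speed; a pose out of reach is approached as far as the arm can. A call with a gripper value outside its range is refused whole. The fingers move at their own pace and stop on an object; "squeeze" is the grip in N (left out, the last holds). Time passes only in rows, so rows that repeat a pose let the fingers close. It gives the time, the measured TCP pose, the force, the opening and the grip force at its end, in the units of the state.
- r.sense(): the state, without advancing time (a new reading comes with each control period).
- r.read_camera(name): name is "scene" or "top" or "wrist"; returns the picture (384x512x3 uint8, red, green, blue); there is no depth.
- r.get_calibration(name): a dict with "mtx" (3x3 intrinsics, pixels), "k1" (the pictures are not rectified: a ray, as slopes to the right and down, at radius r is drawn at 1 + k1 r^2 times it, then the intrinsics apply), "camera_from_world" (4x4, takes a point from world to camera coordinates). Camera axes: x right, y down, z forward; pixel columns grow to the right and rows downward; lengths in m; the calibration is good to about 2 mm. A picture is of the moment at which its call begins: read the wrist's pose just before it. get_calibration takes no time and is no camera call; for the wrist camera it gives the pose at the moment of the call.
- r.close_job(): hands the job in; it is judged then, once.
Trained networks look in the newest picture that a camera, given by its name, has taken for a name from the list of things; names that differ only in an ending like _2 or _b are one class to them, and where a whole thing is asked for, a point or a joint stands for the part that bears it (a point fixed in the world has none). Each returns a list of dicts, best first, with "p" (0 to 1); they miss things now and then, are a little off and sometimes report something else, mostly with a low value. They report only what shows in the picture. A call takes as long as a camera call. They do not tell look-alikes from the thing itself.
- r.look_for(camera, label): "xyz" ([x, y, z] in m, in world coordinates, good to about 4 mm: the middle of the surface that is visible of it).
- r.silhouettes(camera, label): "pixels" (384x512 bool, what is visible of it).
The state is a dict: "time": time; "qpos": joint angles; "joint_vel": joint speeds; "joint_torque": joint torques, N m; "position": TCP position; "tcp_rot": TCP orientation; "force": force on the tool from outside, world axes, zero at the start; "wrist_torque": the same for the moment, N m; "grip_width": finger opening in m; "grip_force": force on a finger pad.
Only numpy, scipy, OpenCV 4.12 (cv2) and the standard library are available. Lean on these libraries where they do the work, as an engineer would, in place of code of your own. Each camera call takes 0.05 s, during which the arm holds its last target. There are 200 camera calls.

## Working session

There is one attempt and no reset: what is moved stays moved. The work goes in short steps, Python scripts to look and compute and a tool call to move; the robot and the scene stay as the last step left them, time stands still between calls to the robot, and variables do not carry over. Pictures are saved under pics/ and viewed, at most 13 in all, crops included, and the job is handed in when it is done.

Besides the shell and the picture viewer there is one more tool, called after ">>>" as name(argument=value, ...) on one line, values as JSON. servo_tool: Moves the arm, as the interface text tells. Its arguments: {"type":"object","properties":{"moves":{"type":"array"},"squeeze":{"type":"number"}},"required":["moves"]}

```bash
mkdir -p pics; ls; python3 - <<'E'
from bench import r
import cv2
for c in("scene","top"):
    im=r.read_camera(c); cv2.imwrite(f"pics/{c}0.png",im[:,:,::-1])
    k=r.get_calibration(c); print(c,k["k1"],k["mtx"].round(1).tolist(),k["camera_from_world"].round(3).tolist())
    for l in["stand","rail_mouth","rail_end","pointer_tip","spike_grip","fork_grip","mill_mid","jar_mid","tin_mid","ramekin_mid","oil_mid","bowl_mid","spice_mid"]:
        try: print(l,[(d["xyz"].round(3).tolist() if hasattr(d["xyz"],"round") else d["xyz"],round(d["p"],2)) for d in r.look_for(c,l)])
        except Exception as e: print(l,e)
s=r.sense();print(s)
E
```

```text
pics
scene -0.12743070068182524 [[497.8, 0.0, 254.9], [0.0, 497.8, 192.8], [0.0, 0.0, 1.0]] [[-0.403, 0.915, -0.007, 0.225], [0.674, 0.292, -0.678, -0.341], [-0.619, -0.278, -0.735, 1.618], [0.0, 0.0, 0.0, 1.0]]
stand [([0.5459, 0.2049, 0.0219], 0.76), ([0.7708, -0.2452, 0.026], 0.73), ([0.7811, 0.2775, 0.133], 0.22)]
rail_mouth []
rail_end [([0.5448, 0.2041, 0.0245], 0.88)]
pointer_tip [([0.5734, 0.1949, 0.0382], 0.58)]
spike_grip [([0.6119, -0.1262, 0.0315], 0.75)]
fork_grip [([0.4886, -0.1677, 0.0515], 0.86), ([0.479, -0.0608, 0.0543], 0.77)]
mill_mid [([0.6511, 0.112, 0.0764], 0.73), ([0.5864, -0.2768, 0.0575], 0.31)]
jar_mid [([0.5891, -0.2776, 0.0575], 0.66)]
tin_mid [([0.4671, -0.3119, 0.0552], 0.87)]
ramekin_mid [([0.5286, -0.2256, 0.0275], 0.55), ([0.4321, 0.2864, 0.0645], 0.55)]
oil_mid [([0.7775, 0.2796, 0.1348], 0.68), ([0.5475, 0.2015, 0.0199], 0.27)]
bowl_mid [([0.7723, -0.2428, 0.0258], 0.7), ([0.4317, 0.2875, 0.0632], 0.58)]
spice_mid [([0.4315, 0.2916, 0.0668], 0.83)]
top 0.024742167676030463 [[383.6, 0.0, 256.0], [0.0, 383.6, 194.7], [0.0, 0.0, 1.0]] [[-0.011, -1.0,
[... 831 characters left out ...]
71, 0.1379], 0.26)]
{'time': 1.4, 'qpos': array([ 1.07441356e+00,  3.50692408e-01,  1.65181485e+00,  1.20069106e-05,
        1.13911518e+00, -8.45807361e-02]), 'joint_vel': array([ 0.00014253, -0.00054431,  0.00094169,  0.00049078, -0.00123688,
        0.00095263]), 'joint_torque': array([-1.54306554e-04, -5.06026769e+01, -2.91644865e+01, -8.21387016e-05,
        6.49630510e-04, -4.35141510e-05]), 'position': array([0.22009606, 0.50401425, 0.23128807]), 'tcp_rot': array([-6.42300039e-01, -3.07521313e+00,  3.99150508e-05]), 'force': array([0.4078877 , 0.58289148, 0.45973621]), 'wrist_torque': array([ 0.03340979, -0.01679599, -0.02175988]), 'grip_force': 0.0, 'grip_width': 0.08557742351971546}
```

View pics/scene0.png

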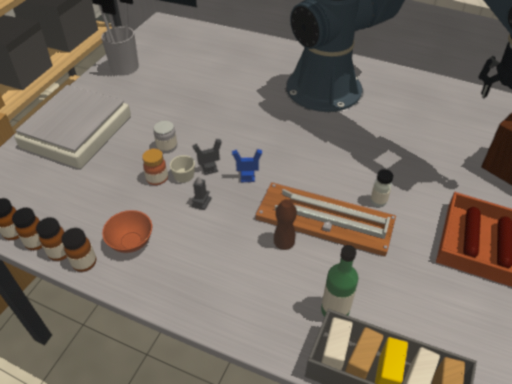

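View pics/top0.png

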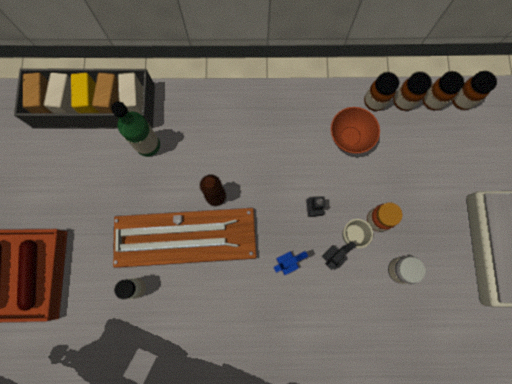

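The stand is at top px (115-255, 210-265). Its stop is on the left, its mouth on the right (towards -y), and the pointer is at (177,219). The spike is at (317,206). There are two candidates for the fork: dark steel at top (337,256) / scene (208,155), and the blue look-alike at (290,263) / (247,165). I choose the dark one.

```bash
cat > h.py <<'E'
import numpy as np, cv2
from bench import r
from scipy.spatial.transform import Rotation as R
def proj(c,P,k=None):
    k=k or r.get_calibration(c); T=k["camera_from_world"]; p=np.atleast_2d(P)@T[:3,:3].T+T[:3,3]
    s=p[:,:2]/p[:,2:]; s=s*(1+k["k1"]*(s**2).sum(1,keepdims=True))
    return s@k["mtx"][:2,:2].T+k["mtx"][:2,2]
def unproj(c,px,z,k=None):
    k=k or r.get_calibration(c); T=k["camera_from_world"]
    s=cv2.undistortPoints(np.float64(px).reshape(-1,1,2),k["mtx"],np.array([k["k1"],0,0,0])).reshape(-1,2)
    d=np.c_[s,np.ones(len(s))]@T[:3,:3]; o=-T[:3,:3].T@T[:3,3]
    return o+d*((z-o[2])/d[:,2])[:,None]
def plan(P,yaw):
    "shift (mm, tool axes) and rz to TCP position P with tool closing axis y at world angle yaw (mod pi), tool down"
    s=r.sense(); M=R.from_rotvec(s["tcp_rot"]).as_matrix()
    d=M.T@(np.array(P)-s["position"])*1e3
    y=M[:,1]; a=np.arctan2(y[1],y[0]); dw=(yaw-a+np.pi/2)%np.pi-np.pi/2
    tgt=np.array([np.cos(a+dw),np.sin(a+dw),0]); x=np.cross(tgt,[0,0,-1]); Rt=np.c_[x,tgt,[0,0,-1.]]
    print("shift",d.round(1),"rot",R.from_matrix(M.T@Rt).as_rotvec().round(3),"q6",s["qpos"][5].round(2),"t",s["time"],"pos",s["position"].round(4),"F",s["force"].round(1),"w",round(s["grip_width"]*1e3,1))
E
python3 - <<'E'
from h import *
s=r.sense();print(R.from_rotvec(s["tcp_rot"]).as_matrix().round(3).tolist())
im=cv2.imread("pics/top0.png")
a=cv2.resize(im[195:280,100:270],None,fx=4.6,fy=4.6,interpolation=cv2.INTER_CUBIC)
b=cv2.resize(im[180:280,265:365],None,fx=2,fy=2,interpolation=cv2.INTER_CUBIC)
o=np.zeros((600,782,3),np.uint8);o[:391]=a[:391,:782];o[395:595,:200]=b
im2=cv2.imread("pics/scene0.png");c=cv2.resize(im2[130:220,180:280],None,fx=2.2,fy=2.2,interpolation=cv2.INTER_CUBIC);o[395:593,220:440]=c
d=cv2.resize(im2[170:260,245:400],None,fx=2.1,fy=2.1,interpolation=cv2.INTER_CUBIC);o[395:584,450:775]=d[:189,:325]
cv2.imwrite("pics/crop1.png",o)
plan([.53,-.14,.3],0)
E
```

```text
[[-0.916, 0.4, -0.0], [0.4, 0.916, -0.0], [0.0, -0.0, -1.0]]
shift [-541.8 -466.1  -68.7] rot [-0.     0.     1.159] q6 -0.08 t 1.4 pos [0.2201 0.504  0.2313] F [0.4 0.6 0.5] w 85.6
```

View pics/crop1.png

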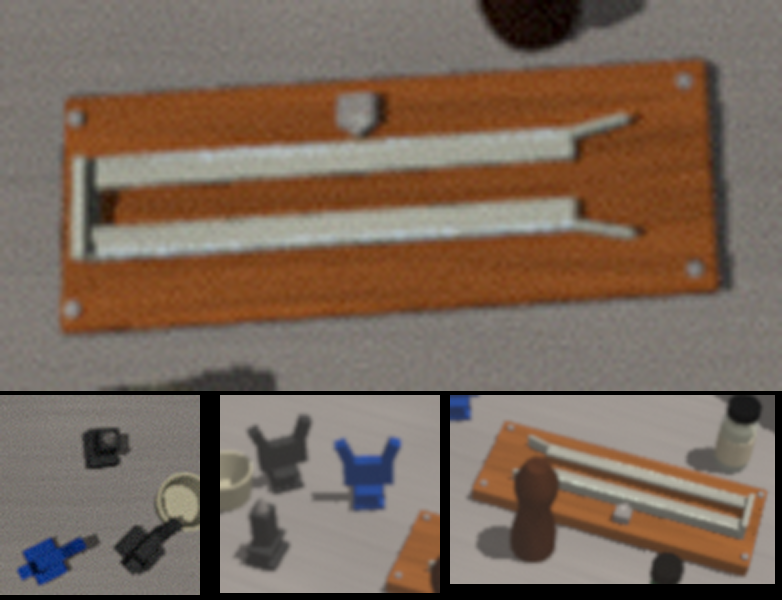

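```bash
cat >> h.py <<'E'
def stand(P,p):
    x,y,a=p; P=np.atleast_2d(P); c,s=np.cos(a),np.sin(a)
    return np.c_[x+c*P[:,0]-s*P[:,1],y+s*P[:,0]+c*P[:,1],P[:,2]]
E
python3 - <<'E'
from h import *
from scipy.optimize import least_squares
px=lambda c:(np.array(c)+.5)/4.6-.5+[100,195]
I=px([(67,97),(708,61),(574,158),(577,199),(95,188),(93,228),(74,156),(72,259)])
W=np.array([(140,-60,22),(-190,-60,22),(-120,-10,38),(-120,10,38),(120,-10,38),(120,10,38),(126,-25,46),(126,25,46)])/1e3
k=r.get_calibration("top")
f=lambda p:(proj("top",stand(W,p),k)-I).ravel()
q=least_squares(f,[.53,.18,1.57],loss="soft_l1");print(q.x,q.fun.reshape(-1,2).round(1).tolist())
p=q.x
t=unproj("top",[px((360,138))],.034,k)[0];c,s=np.cos(p[2]),np.sin(p[2]);d=t[:2]-p[:2];print("pointer stand",c*d[0]+s*d[1],-s*d[0]+c*d[1])
print("mouth",stand([-.12,0,.022],p),"start",stand([-.175,0,.022],p))
im=r.read_camera("wrist");kw=r.get_calibration("wrist");s_=r.sense();T=np.linalg.inv(kw["camera_from_world"])
M=R.from_rotvec(s_["tcp_rot"]).as_matrix();print("cam in tool",(M.T@(T[:3,3]-s_["position"])).round(4),(M.T@T[:3,:3]).round(3).tolist(),kw["mtx"].round(1).tolist(),kw["k1"])
for n,zz in(("spike_grip",.028),("fork_grip",.06)):
    r.read_camera("top")
    for d in r.silhouettes("top",n): 
        m=d["pixels"];print(n,d["p"],m.sum(),np.argwhere(m).mean(0)[::-1].round(1),unproj("top",[np.argwhere(m).mean(0)[::-1]],zz,k).round(3))
E
```

```text
[0.52926703 0.20263435 1.61885497] [[-0.3, -0.2], [0.2, -0.4], [0.3, 0.3], [0.0, 0.1], [-0.5, -0.0], [-0.2, 0.1], [0.3, 0.1], [0.3, -0.1]]
pointer stand -0.011899857084263606 -0.027762062040115786
mouth [[0.53503185 0.0827729  0.022     ]] start [[0.53767406 0.02783641 0.022     ]]
cam in tool [ 0.0789 -0.0005 -0.1427] [[0.001, -0.951, -0.308], [1.0, 0.001, -0.001], [0.001, -0.308, 0.951]] [[269.4, 0.0, 251.4], [0.0, 269.4, 191.0], [0.0, 0.0, 1.0]] 0.004795094268324566
spike_grip 0.92 357 [315.2 206. ] [[ 0.599 -0.13   0.028]]
fork_grip 0.97 438 [288.4 261.9] [[ 0.469 -0.06   0.06 ]]
fork_grip 0.75 525 [337.1 254.7] [[ 0.483 -0.168  0.06 ]]
```

```bash
python3 -c "
from h import *
plan([.50,-.15,.27],1.159)"
```

```text
shift [-518.3 -487.3  -38.7] rot [-0.  0. -0.] q6 -0.08 t 1.65 pos [0.2201 0.504  0.2313] F [-0.2 -0.5 -0.6] w 85.2
```

>>> servo_tool(moves=[[[-43,-40,-8,0,0,0,85],[-86,-80,-16,0,0,0,85],[-129,-120,-24,0,0,0,85],[-172,-160,-32,0,0,0,85],[-215,-200,-39,0,0,0,85]]])

```text
time: 2.28
position: [0.3375, 0.233, 0.2708]
tcp_rot: [0.642, 3.075, 0.001]
force: [1.4, 0.6, 0.3]
grip_width: 0.0854
grip_force: 0.0
```

>>> servo_tool(moves=[[[-43,-40,0,0,0,0,85],[-86,-80,0,0,0,0,85],[-129,-120,0,0,0,0,85],[-172,-160,0,0,0,0,85],[-215,-200,0,0,0,0,85]]])

```text
time: 2.9
position: [0.4546, -0.0367, 0.2706]
tcp_rot: [0.643, 3.074, 0.0]
force: [1.0, 0.7, -0.2]
grip_width: 0.0849
grip_force: 0.0
```

>>> servo_tool(moves=[[[-44,-43,0,0,0,0,85],[-88,-87,0,0,0,0,85],[-88,-87,0,0,0,0,85],[-88,-87,0,0,0,0,85]]])

```text
time: 3.4
position: [0.4995, -0.1492, 0.2701]
tcp_rot: [-0.643, -3.074, -0.001]
force: [-0.2, 0.2, -0.4]
grip_width: 0.0852
grip_force: 0.0
```

```bash
python3 - <<'E'
from h import *
k=r.get_calibration("wrist");im=r.read_camera("wrist")
import pickle;pickle.dump((k,im),open("w1.pkl","wb"))
for n in("spike_grip","fork_grip"):
    for d in r.look_for("wrist",n): print(n,np.round(d["xyz"],3),round(d["p"],2),proj("wrist",d["xyz"],k).round(0))
cv2.imwrite("pics/w1.png",cv2.resize(im[:,:,::-1],(800,600),interpolation=cv2.INTER_CUBIC))
E
```

```text
spike_grip [ 0.588 -0.134  0.042] 0.74 [[285. 213.]]
fork_grip [ 0.486 -0.173  0.066] 0.73 [[231. 165.]]
fork_grip [ 0.461 -0.065  0.064] 0.55 [[302. 112.]]
fork_grip [ 0.782 -0.222  0.017] 0.45 [[277. 316.]]
```

View pics/w1.png

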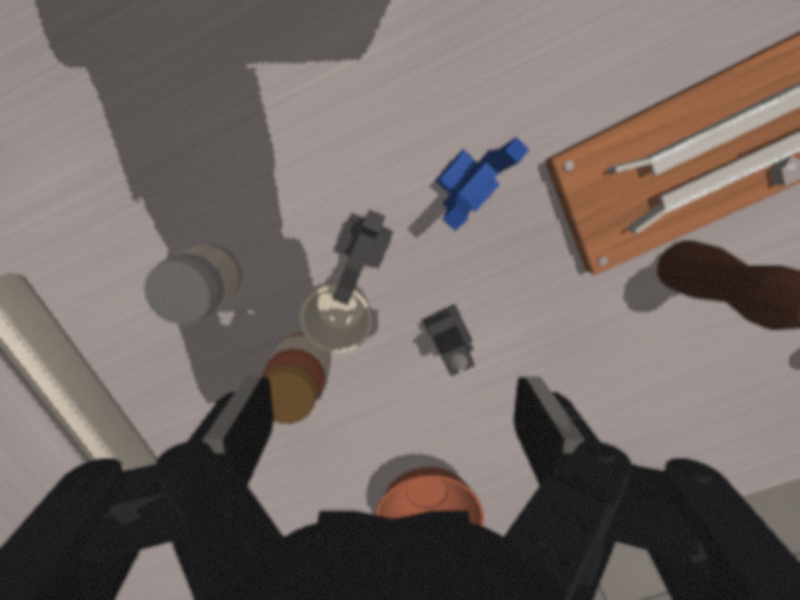

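The wrist view shows the dark fork at (365,245) with one prong over the ramekin, the spike at (448,335), and the blue fork at (470,185). I'll enlarge this view to measure plate orientation.

```bash
python3 - <<'E'
from h import *
import pickle
k,im=pickle.load(open("w1.pkl","rb"))
c=im[125:245,190:320,::-1].astype(float)/255
c=(np.clip(c*1.2,0,1)**.5*255).astype(np.uint8)
cv2.imwrite("pics/w1c.png",cv2.resize(c,None,fx=5,fy=5,interpolation=cv2.INTER_CUBIC))
E
```

```text
(no output)
```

View pics/w1c.png

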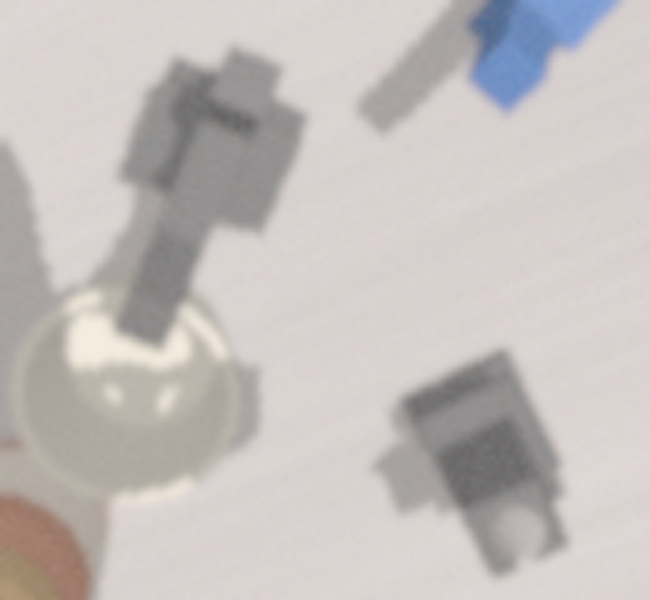

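```bash
cat >> h.py <<'E'
def box(x,y,z0,z1): return np.array([(i*x/2,j*y/2,z) for i in(-1,1) for j in(-1,1) for z in(z0,z1)])/1e3
SP=[box(44,38,0,8),box(32,14,8,22),box(44,32,22,28),box(24,24,28,78),np.r_[box(24,24,78,78),box(10,10,78,96)]]
def prong(s): return np.array([(i*7,s*y,z) for i in(-1,1) for y,z in((12,66),(30,66),(26,95),(39.5,95),(39.5,90))])/1e3
FK=[box(44,38,0,8),box(32,14,8,22),box(44,32,22,28),box(14,60,28,66),prong(1),prong(-1)]
S=4
def rend(parts,p,k,ox,oy,w,h,z=0):
    m=np.zeros((h*S,w*S),np.uint8)
    for b in parts:
        q=(proj("",stand(b+[0,0,z],p),k)-[ox,oy]+.5)*S-.5
        cv2.fillConvexPoly(m,cv2.convexHull(q.round().astype(np.int32)),1)
    return m
def fit(parts,mask,k,p0,z=0):
    from scipy.optimize import minimize
    ys,xs=np.where(mask);ox,oy=xs.min()-12,ys.min()-12;w,h=xs.max()-ox+13,ys.max()-oy+13
    M=cv2.resize(mask[oy:oy+h,ox:ox+w].astype(np.float32),(w*S,h*S),interpolation=cv2.INTER_LINEAR)>.5
    def c(p):
        m=rend(parts,p,k,ox,oy,w,h,z)>0; return 1-(m&M).sum()/(m|M).sum()
    best=None
    for a in np.arange(0,np.pi,np.pi/12):
        sx=np.array([[0,0,0],[.008,0,0],[0,.008,0],[0,0,.2]])+[p0[0],p0[1],a]
        q=minimize(c,sx[0],method="Nelder-Mead",options=dict(initial_simplex=sx,xatol=1e-4,fatol=1e-5))
        if best is None or q.fun<best.fun: best=q
        print(q.x.round(4),round(1-q.fun,3),end="; ")
    print(); return best.x
E
python3 - <<'E'
from h import *
import pickle
k,im=pickle.load(open("w1.pkl","rb"))
g=cv2.cvtColor(im,cv2.COLOR_RGB2GRAY)
c=g[125:245,190:320];sat=im.max(2).astype(int)-im.min(2)
dark=((g<85)&(sat<40)).astype(np.uint8)
n,lab,st,ce=cv2.connectedComponentsWithStats(dark)
for nm,parts,pt in(("spike",SP,(285,213)),("fork",FK,(231,165))):
    i=[j for j in range(1,n) if st[j,4]>150 and np.hypot(*(ce[j]-pt))<20]; print(nm,i,st[i],[np.percentile(c,q) for q in(5,10,20,50)])
    if i: print("BEST",fit(parts,lab==i[0],k,unproj("",[ce[i[0]]],.04,k)[0]))
E
```

```text
spike [336] [[270 196  33  43 761]] [np.float64(59.0), np.float64(68.0), np.float64(89.0), np.float64(146.0)]
[ 0.6007 -0.1345  0.083 ] 0.766; [ 0.601  -0.1348  0.0915] 0.764; [ 0.6014 -0.1346  0.0681] 0.767; [ 0.6011 -0.1345  0.086 ] 0.767; [ 0.5979 -0.1321  1.6442] 0.715; [ 0.5983 -0.1324  1.6124] 0.714; [ 0.5986 -0.1325  1.5953] 0.714; [ 0.5982 -0.1318  1.7043] 0.715; [ 0.5979 -0.1318  1.6112] 0.714; [ 0.5982 -0.1322  1.6293] 0.714; [ 0.6023 -0.1346  3.2023] 0.766; [ 0.6019 -0.1346  3.2074] 0.765; 
BEST [ 0.60140412 -0.13457552  0.06813921]
fork [327] [[ 214  136   36   58 1126]] [np.float64(59.0), np.float64(68.0), np.float64(89.0), np.float64(146.0)]
[ 0.4811 -0.1738  0.7379] 0.878; [ 0.4814 -0.1742  0.7411] 0.88; [ 0.4814 -0.1742  0.7379] 0.879; [ 0.4811 -0.1739  0.737 ] 0.878; [ 0.4813 -0.174   0.7304] 0.879; [ 0.4814 -0.1743  0.7401] 0.881; [ 0.4803 -0.173   0.7512] 0.871; [ 0.4808 -0.1741  0.7537] 0.877; [ 0.4772 -0.1727  2.2355] 0.456; [ 0.4799 -0.1763  3.0256] 0.52; [ 0.4794 -0.1759  2.9632] 0.52; [ 0.4815 -0.1743  3.8758] 0.878; 
BEST [ 0.48140044 -0.17427389  0.74014451]
```

```bash
python3 - <<'E'
from h import *
import pickle
k,im=pickle.load(open("w1.pkl","rb"))
g=cv2.cvtColor(im,cv2.COLOR_RGB2GRAY)
out=[]
best={}
for th in(100,112):
    dark=(g<th).astype(np.uint8);dark[:, :262]=0;dark[:,312:]=0;dark[:185]=0;dark[242:]=0
    n,lab,st,ce=cv2.connectedComponentsWithStats(dark);i=1+st[1:,4].argmax();print(th,st[i])
    best[th]=fit(SP,lab==i,k,(.6,-.133));print("BEST",best[th])
e=cv2.resize((np.clip(im[125:245,190:320,::-1]/255*1.2,0,1)**.5*255).astype(np.uint8),None,fx=5,fy=5,interpolation=cv2.INTER_CUBIC)
for parts,p in((SP,best[100]),(FK,[.4814,-.1743,.740])):
    for b,col in zip(parts,((0,0,255),(255,0,255),(0,255,0),(255,255,0),(0,255,255),(0,255,255))):
        q=(proj("",stand(b,p),k)-[190,125]+.5)*5-.5
        cv2.polylines(e,[cv2.convexHull(q.round().astype(np.int32))],True,col,1)
cv2.imwrite("pics/ov1.png",e)
plan(stand([0,0,.15],best[100])[0],best[100][2])
E
```

```text
100 [266 195  37  45 947]
[ 0.6015 -0.1344  0.0792] 0.745; [ 0.5999 -0.1341  0.0849] 0.741; [ 0.6    -0.1349  0.1652] 0.737; [ 0.5988 -0.1349  1.7353] 0.769; [ 0.5982 -0.1338  1.6802] 0.765; [ 0.5993 -0.1355  1.7379] 0.77; [ 0.5989 -0.1347  1.701 ] 0.769; [ 0.5989 -0.1347  1.7443] 0.769; [ 0.5989 -0.1346  1.7483] 0.769; [ 0.5987 -0.1344  1.6768] 0.769; [ 0.5983 -0.1345  1.712 ] 0.767; [ 0.6018 -0.1343  3.2233] 0.744; 
BEST [ 0.59927197 -0.13547005  1.7379268 ]
112 [ 265  195   39   45 1046]
[ 0.6008 -0.1338  0.1068] 0.776; [ 0.6008 -0.1335  0.0835] 0.777; [ 0.5997 -0.1344  0.2304] 0.773; [ 0.5987 -0.1351  0.8356] 0.739; [ 0.5987 -0.135   1.7477] 0.811; [ 0.5986 -0.1348  1.7226] 0.813; [ 0.5989 -0.1349  1.7226] 0.812; [ 0.5986 -0.1346  1.6979] 0.813; [ 0.5985 -0.1346  1.7068] 0.813; [ 0.5985 -0.1349  1.6814] 0.812; [ 0.5989 -0.1348  1.715 ] 0.813; [ 0.6007 -0.1336  3.2225] 0.777; 
BEST [ 0.59853355 -0.13458802  1.7068268 ]
shift [-86.1  51.6 120.5] rot [ 0.     0.    -0.578] q6 -1.54 t 3.55 pos [ 0.4997 -0.1485  0.2705] F [ 0.8  0.2 -0.5] w 84.9
```

View pics/ov1.png

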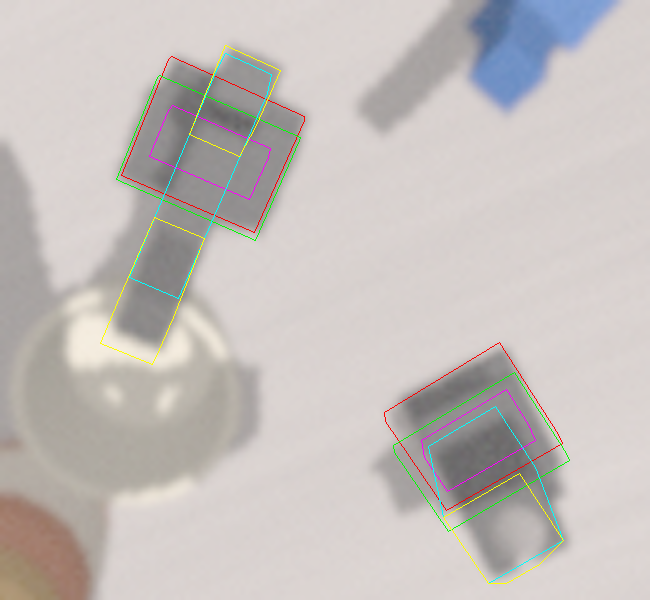

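Overlaid on the view, the spike's far foot edge measures about 38 mm across. That means its own x runs perpendicular to that edge, so yaw is about 0.08; the 1.7 fit was pulled off by the shadow at (400,470). Next I'll go above the spike at that yaw and take a closer look.

```bash
python3 -c "
from h import *
plan([.6,-.135,.17],.08)"
```

```text
shift [-86.6  52.4 100.5] rot [0.   0.   1.08] q6 -1.54 t 3.55 pos [ 0.4997 -0.1485  0.2705] F [ 0.8  0.2 -0.5] w 84.9
```

>>> servo_tool(moves=[[[-29,17,10,0,0,0.18,85],[-58,35,20,0,0,0.36,85],[-87,52,30,0,0,0.54,85],[-87,52,30,0,0,0.72,85],[-87,52,30,0,0,0.9,85]]])

```text
time: 4.18
position: [0.6005, -0.1354, 0.2401]
tcp_rot: [-1.921, -2.485, 0.0]
force: [0.4, 0.2, 0.5]
grip_width: 0.0851
grip_force: 0.0
```

>>> servo_tool(moves=[[[0,0,35,0,0,0.18,85],[0,0,70,0,0,0.18,85],[0,0,70,0,0,0.18,85],[0,0,70,0,0,0.18,85]]])

```text
time: 4.68
position: [0.6011, -0.1364, 0.1719]
tcp_rot: [2.13, 2.307, 0.001]
force: [-0.8, 0.6, 0.1]
grip_width: 0.0848
grip_force: 0.0
```

```bash
python3 - <<'E'
from h import *
import pickle
k=r.get_calibration("wrist");im=r.read_camera("wrist");pickle.dump((k,im),open("w2.pkl","wb"))
plan([.6,-.135,.055],.08)
P=(.6005,-.1345,.08)
c=proj("",[[P[0],P[1],.04]],k)[0].round().astype(int);print(c)
x0,y0=max(c[0]-65,0),max(c[1]-60,0)
e=cv2.resize((np.clip(im[y0:y0+120,x0:x0+130,::-1]/255*1.2,0,1)**.5*255).astype(np.uint8),None,fx=5,fy=5,interpolation=cv2.INTER_CUBIC)
f=e.copy()
for b,col in zip(SP,((0,0,255),(255,0,255),(0,255,0),(255,255,0),(0,255,255))):
    q=(proj("",stand(b,P),k)-[x0,y0]+.5)*5-.5
    cv2.polylines(f,[cv2.convexHull(q.round().astype(np.int32))],True,col,1)
print(x0,y0)
cv2.imwrite("pics/w2.png",cv2.resize(np.hstack([e[:, :],f]),None,fx=.61,fy=.61,interpolation=cv2.INTER_AREA))
E
```

```text
shift [  1.8  -1.4 117.2] rot [ 0.002  0.001 -0.   ] q6 -0.38 t 4.725 pos [ 0.6012 -0.1366  0.1722] F [ 0.6 -0.3  0.1] w 84.7
[251 180]
186 120
```

View pics/w2.png

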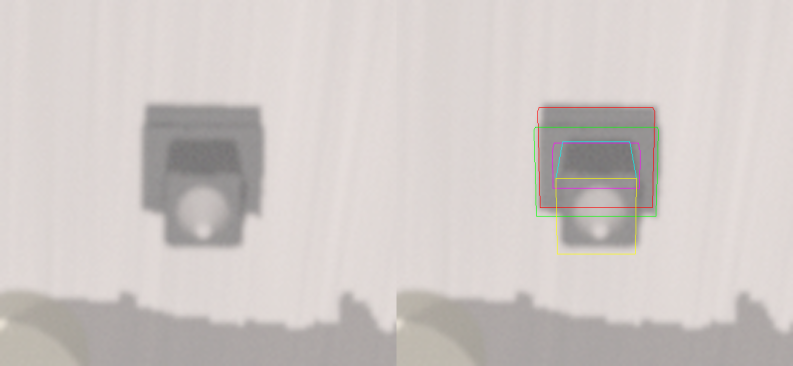

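The choice is confirmed: the foot's 44 mm side lies across the closing line (yaw 0.08). It sits about 1.5 mm further in +tool x than I assumed. I'll descend and grip.

>>> servo_tool(moves=[[[4,0,45,0,0,0,85],[4,0,90,0,0,0,85],[4,0,134,0,0,0,85],[4,0,134,0,0,0,70],[4,0,134,0,0,0,20]]], squeeze=50)

```text
time: 5.35
position: [0.6015, -0.1331, 0.0388]
tcp_rot: [2.13, 2.305, 0.002]
force: [-0.1, -0.3, 0.6]
grip_width: 0.0536
grip_force: 0.0
```

>>> servo_tool(moves=[[[0,0,0,0,0,0,10],[0,0,0,0,0,0,10],[0,0,0,0,0,0,10],[0,0,0,0,0,0,10],[0,0,0,0,0,0,10]]])

```text
time: 5.98
position: [0.6012, -0.1331, 0.0382]
tcp_rot: [2.13, 2.306, 0.002]
force: [-0.1, 0.1, 8.6]
grip_width: 0.0232
grip_force: 48.9
```

>>> servo_tool(moves=[[[0,0,-40,0,0,0,10],[0,0,-90,0,0,0,10],[30,-9,-120,0,0,-0.17,10],[65,-20,-120,0,0,-0.34,10],[100,-30,-120,0,0,-0.51,10]]])

```text
time: 6.6
position: [0.5617, -0.0346, 0.1571]
tcp_rot: [1.473, 2.774, 0.0]
force: [-0.8, -0.0, -4.3]
grip_width: 0.0231
grip_force: 51.0
```

```bash
python3 -c "
from h import *
plan([.5376,.0308,.16],1.619)"
```

```text
shift [67.6 16.6 -2.9] rot [ 0.000e+00  1.000e-03 -1.025e+00] q6 -0.74 t 6.6 pos [ 0.5617 -0.0346  0.1571] F [-0.8 -0.  -4.3] w 23.1
```

>>> servo_tool(moves=[[[25,6,0,0,0,-0.17,10],[50,12,0,0,0,-0.34,10],[68,17,0,0,0,-0.51,10],[68,17,0,0,0,-0.68,10],[68,17,0,0,0,-0.85,10]]])

```text
time: 7.22
position: [0.5384, 0.0308, 0.1567]
tcp_rot: [0.197, 3.135, -0.0]
force: [-0.2, -0.6, -3.6]
grip_width: 0.0231
grip_force: 51.0
```

>>> servo_tool(moves=[[[0,0,20,0,0,-0.17,10],[0,0,50,0,0,-0.17,10],[0,0,60,0,0,-0.17,10],[0,0,60,0,0,-0.17,10]]])

```text
time: 7.72
position: [0.5385, 0.0305, 0.0964]
tcp_rot: [0.06, -3.14, -0.0]
force: [0.2, 0.5, -4.3]
grip_width: 0.0236
grip_force: 50.8
```

```bash
python3 - <<'E'
from h import *
import pickle
k=r.get_calibration("wrist");im=r.read_camera("wrist");s=r.sense();pickle.dump((k,im,s),open("w3.pkl","wb"))
p=(.52927,.20263,1.61885)
plan(stand([-.172,0,.0617],p)[0],p[2])
f=cv2.cvtColor(im,cv2.COLOR_RGB2BGR)
q=lambda P:proj("",P,k).round().astype(int)
f2=f.copy()
for W in([(-190,-60,22),(140,-60,22),(140,60,22),(-190,60,22)],[(-120,-10,38),(120,-10,38),(120,10,38),(-120,10,38)],[(-120,-25,38),(120,-25,38),(120,25,38),(-120,25,38)]):
    cv2.polylines(f2,[q(stand(np.array(W)/1e3,p))],True,(0,255,0),1)
M=R.from_rotvec(s["tcp_rot"]).as_matrix()
yaw=np.arctan2(M[1,1],M[0,1]);pp=(s["position"][0],s["position"][1],yaw)
for b,col in zip(SP,((0,0,255),(255,0,255),(0,255,255),(255,255,0),(0,255,255))):
    cv2.polylines(f2,[cv2.convexHull(q(stand(b+[0,0,s["position"][2]-.0382],pp)))],True,col,1)
o=np.vstack([f[120:330],f2[120:330]])
cv2.imwrite("pics/w3.png",cv2.resize(o,None,fx=1.42,fy=1.42,interpolation=cv2.INTER_CUBIC))
E
```

```text
shift [ 1.5  0.4 35.3] rot [-0.     0.001 -0.01 ] q6 -1.64 t 7.775 pos [0.539  0.0305 0.097 ] F [ 0.1 -0.7 -2.9] w 23.6
```

View pics/w3.png

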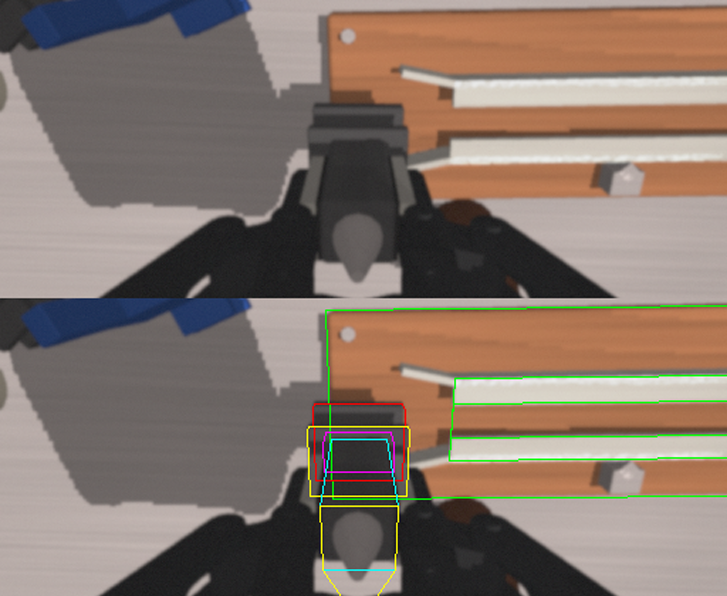

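The overlay matches the rail and the held foot to within about 1 mm. I'll lower to just above the board and start sliding in.

>>> servo_tool(moves=[[[1.5,0,20,0,0,-0.01,10],[1.5,0,35,0,0,-0.01,10],[1.5,0,35,0,0,-0.01,10],[1.5,12,35,0,0,-0.01,10],[1.5,24,35,0,0,-0.01,10]]])

```text
time: 8.4
position: [0.5364, 0.0553, 0.0618]
tcp_rot: [-0.075, 3.14, 0.0]
force: [0.3, -0.3, -4.3]
grip_width: 0.0233
grip_force: 50.9
```

```bash
python3 -c "
from h import *
p=(.52927,.20263,1.61885)
plan(stand([.098,0,.0617],p)[0],p[2])"
```

```text
shift [1.000e-01 2.455e+02 1.000e-01] rot [ 0.     0.001 -0.   ] q6 -1.6 t 8.4 pos [0.5364 0.0553 0.0618] F [ 0.3 -0.3 -4.3] w 23.3
```

>>> servo_tool(moves=[[[0,12,0,0,0,0,10],[0,24,0,0,0,0,10],[0,36,0,0,0,0,10],[0,48,0,0,0,0,10],[0,60,0,0,0,0,10]]])

```text
time: 9.02
position: [0.5333, 0.1152, 0.0613]
tcp_rot: [-0.076, 3.141, -0.0]
force: [0.5, -1.0, -3.5]
grip_width: 0.0236
grip_force: 50.9
```

>>> servo_tool(moves=[[[0,25,0,0,0,0,10],[0,50,0,0,0,0,10],[0,75,0,0,0,0,10],[0,100,0,0,0,0,10],[0,125,0,0,0,0,10]]])

```text
time: 9.65
position: [0.5271, 0.2405, 0.0612]
tcp_rot: [0.076, -3.141, 0.0]
force: [-0.2, -0.5, -3.6]
grip_width: 0.0234
grip_force: 50.9
```

```bash
python3 -c "
from h import *
p=(.52927,.20263,1.61885)
plan(stand([.098,0,.0617],p)[0],p[2])"
```

```text
shift [-0.4 60.1 -0.5] rot [-0. -0.  0.] q6 -1.27 t 9.65 pos [0.5271 0.2405 0.0612] F [-0.2 -0.5 -3.6] w 23.4
```

>>> servo_tool(moves=[[[0,20,0,0,0,0,10],[0,40,0,0,0,0,10],[0,52,0,0,0,0,10],[0,56,0,0,0,0,10],[0,57,0,0,0,0,10]]])

```text
time: 10.28
position: [0.5246, 0.296, 0.0612]
tcp_rot: [0.076, -3.141, 0.0]
force: [-0.1, -0.1, -3.4]
grip_width: 0.0232
grip_force: 50.8
```

>>> servo_tool(moves=[[[0,1,0,0,0,0,10],[0,2,0,0,0,0,10],[0,3,0,0,0,0,10],[0,3,0,0,0,0,10]]])

```text
time: 10.78
position: [0.5245, 0.2991, 0.0613]
tcp_rot: [-0.076, 3.141, 0.0]
force: [1.3, -0.5, -3.9]
grip_width: 0.0238
grip_force: 50.8
```

>>> servo_tool(moves=[[[0,1,0.5,0,0,0,10],[0,2,1,0,0,0,10],[0,3,1,0,0,0,10],[0,3,1,0,0,0,10]]])

```text
time: 11.28
position: [0.5243, 0.3015, 0.0602]
tcp_rot: [0.076, -3.14, 0.002]
force: [1.1, -5.1, -2.9]
grip_width: 0.0232
grip_force: 51.1
```

Contact with the stop at x ≈ 0.099 (5 N), and the foot is at floor height. I'll release and rise.

>>> servo_tool(moves=[[[0,0,0,0,0,0,30],[0,0,0,0,0,0,45],[0,0,0,0,0,0,50],[0,0,0,0,0,0,50],[0,0,-25,0,0,0,50]]])

```text
time: 11.9
position: [0.5233, 0.3017, 0.0841]
tcp_rot: [0.076, -3.138, 0.002]
force: [0.3, -0.3, 0.8]
grip_width: 0.05
grip_force: 0.0
```

>>> servo_tool(moves=[[[0,0,-40,0,0,0,60],[0,0,-80,0,0,0,85],[0,-60,-120,0,0,0,85],[0,-60,-120,0,0,0,85]]])

```text
time: 12.4
position: [0.5282, 0.2407, 0.2078]
tcp_rot: [-0.073, 3.137, 0.002]
force: [-0.9, 0.1, -0.1]
grip_width: 0.0848
grip_force: 0.0
```

```bash
python3 - <<'E'
from h import *
import pickle
k=r.get_calibration("wrist");im=r.read_camera("wrist");s=r.sense();pickle.dump((k,im,s),open("w4.pkl","wb"))
p=(.52927,.20263,1.61885)
f=cv2.cvtColor(im,cv2.COLOR_RGB2BGR);f2=f.copy()
q=lambda P:proj("",P,k).round().astype(int)
for W in([(-190,-60,22),(140,-60,22),(140,60,22),(-190,60,22)],[(-120,-10,38),(120,-10,38),(120,10,38),(-120,10,38)],[(120,-25,46),(126,-25,46),(126,25,46),(120,25,46)],[(-11.9,-28,34),(-12,-40,34),(-11.8,-40,34)]):
    cv2.polylines(f2,[q(stand(np.array(W)/1e3,p))],True,(0,255,0),1)
for b,col in zip(SP,((0,0,255),(255,0,255),(0,255,255),(255,255,0),(255,0,255))):
    cv2.polylines(f2,[cv2.convexHull(q(stand(stand(b+[0.098,0,.022],(0,0,0)),p)))],True,col,1)
c=q(stand([.04,0,.04],p))[0];x0=int(np.clip(c[0]-140,0,232));y0=int(np.clip(c[1]-100,0,184))
o=np.vstack([f[y0:y0+200,x0:x0+280],f2[y0:y0+200,x0:x0+280]])
cv2.imwrite("pics/w4.png",cv2.resize(o,None,fx=1.5,fy=1.5,interpolation=cv2.INTER_CUBIC))
plan([.4814,-.1743,.23],.74)
E
```

```text
shift [  65.7 -412.5  -23.3] rot [0.002 0.002 0.877] q6 -1.27 t 12.45 pos [0.5279 0.2408 0.2071] F [ 0.7 -0.1  0.7] w 85.2
```

View pics/w4.png

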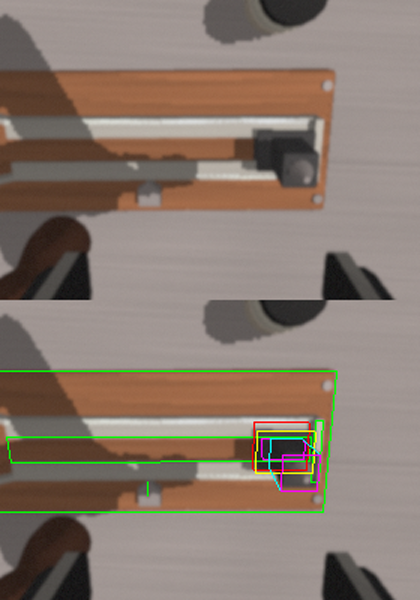

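Spike is home and matches the model. The pointer agrees with x = -0.012. Now over to the dark fork.

>>> servo_tool(moves=[[[9,-59,-10,0,0,0,85],[18,-118,-20,0,0,0.1,85],[27,-177,-23,0,0,0.2,85],[37,-236,-23,0,0,0.3,85],[47,-295,-23,0,0,0.4,85]]])

```text
time: 13.08
position: [0.494, -0.0557, 0.2275]
tcp_rot: [-0.554, -3.091, -0.0]
force: [1.2, 0.0, 0.4]
grip_width: 0.0851
grip_force: 0.0
```

```bash
python3 -c "
from h import *
plan([.4814,-.1743,.19],.74)"
```

```text
shift [ -29.3 -115.6   37.4] rot [-0.    -0.001  0.476] q6 -1.42 t 13.075 pos [ 0.494  -0.0557  0.2275] F [1.2 0.  0.4] w 85.1
```

>>> servo_tool(moves=[[[-14,-57,10,0,0,0.17,85],[-29,-114,25,0,0,0.34,85],[-29,-116,37,0,0,0.476,85],[-29,-116,37,0,0,0.476,85],[-29,-116,37,0,0,0.476,85]]])

```text
time: 13.7
position: [0.4821, -0.1727, 0.1913]
tcp_rot: [-1.258, -2.879, -0.0]
force: [0.2, 0.0, 1.0]
grip_width: 0.0848
grip_force: 0.0
```

```bash
python3 - <<'E'
from h import *
import pickle
k=r.get_calibration("wrist");im=r.read_camera("wrist");pickle.dump((k,im),open("w5.pkl","wb"))
plan([.4814,-.1743,.038],.74)
P=(.4814,-.1743,.74)
c=proj("",[[P[0],P[1],.05]],k)[0].round().astype(int)
x0,y0=max(c[0]-65,0),max(c[1]-60,0);print(x0,y0)
e=cv2.resize((np.clip(im[y0:y0+120,x0:x0+130,::-1]/255*1.2,0,1)**.5*255).astype(np.uint8),None,fx=3,fy=3,interpolation=cv2.INTER_CUBIC)
f=e.copy()
for b,col in zip(FK,((0,0,255),(255,0,255),(0,255,0),(255,255,0),(0,255,255),(0,255,255))):
    q=(proj("",stand(b,P),k)-[x0,y0]+.5)*3-.5
    cv2.polylines(f,[cv2.convexHull(q.round().astype(np.int32))],True,col,1)
cv2.imwrite("pics/w5.png",np.hstack([e,f]))
g=cv2.cvtColor(im,cv2.COLOR_RGB2GRAY);sat=im.max(2).astype(int)-im.min(2)
d=((g<85)&(sat<40)).astype(np.uint8);n,lab,st,ce=cv2.connectedComponentsWithStats(d)
i=min((j for j in range(1,n) if st[j,4]>300),key=lambda j:np.hypot(*(ce[j]-c)));print(st[i],ce[i],c)
E
```

```text
shift [ -0.6  -1.6 153.5] rot [0.    0.    0.007] q6 -1.18 t 13.75 pos [ 0.4822 -0.1727  0.1915] F [-0.   0.2  0.7] w 85.3
186 120
[ 233  150   37   78 1784] [251.05941704 181.05773543] [251 180]
```

View pics/w5.png

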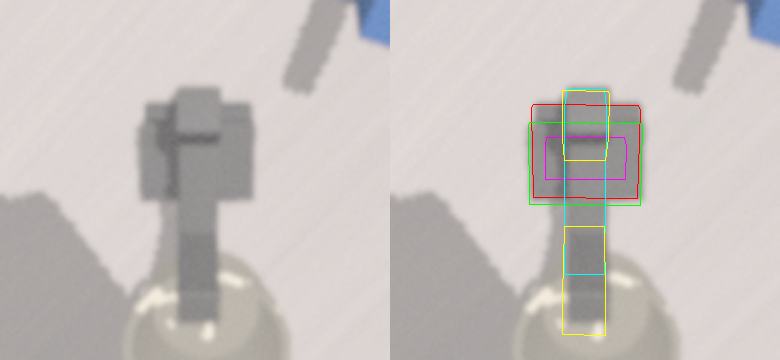

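>>> servo_tool(moves=[[[1,-1,50,0,0,0,85],[1,-1,100,0,0,0,85],[1,-1,140,0,0,0,85],[1,-1,153,0,0,0,70],[1,-1,153,0,0,0,10]]])

```text
time: 14.38
position: [0.4807, -0.1733, 0.0387]
tcp_rot: [-1.262, -2.877, -0.0]
force: [-0.0, -0.3, -0.4]
grip_width: 0.0534
grip_force: 0.0
```

>>> servo_tool(moves=[[[0,0,0,0,0,0,4],[0,0,0,0,0,0,4],[0,0,0,0,0,0,4],[0,0,0,0,0,0,4],[0,0,0,0,0,0,4]]])

```text
time: 15.0
position: [0.4811, -0.1737, 0.0394]
tcp_rot: [1.263, 2.874, 0.0]
force: [0.5, 0.8, 8.4]
grip_width: 0.0132
grip_force: 53.5
```

>>> servo_tool(moves=[[[0,0,0,0,0,0,4],[0,0,-20,0,0,0,4],[0,0,-60,0,0,0,4],[0,0,-120,0,0,0,4],[0,0,-140,0,0,0,4]]])

```text
time: 15.62
position: [0.4811, -0.1739, 0.1816]
tcp_rot: [1.262, 2.872, -0.0]
force: [0.5, 0.4, -4.3]
grip_width: 0.0131
grip_force: 51.8
```

```bash
python3 -c "
from h import *
p=(.52927,.20263,1.61885)
plan(stand([-.172,0,.18],p)[0],p[2])"
```

```text
shift [112.6 180.1   1.4] rot [-0.     0.004 -0.876] q6 -1.18 t 15.625 pos [ 0.4811 -0.1739  0.1816] F [ 0.5  0.4 -4.3] w 13.1
```

>>> servo_tool(moves=[[[28,45,0,0,0,-0.17,4],[56,90,0,0,0,-0.34,4],[84,135,0,0,0,-0.51,4],[113,180,0,0,0,-0.68,4],[113,180,0,0,0,-0.85,4]]])

```text
time: 16.25
position: [0.5364, 0.0345, 0.1781]
tcp_rot: [0.05, -3.141, -0.001]
force: [-1.4, 0.2, -3.5]
grip_width: 0.0132
grip_force: 51.9
```

>>> servo_tool(moves=[[[0,0,30,0,0,-0.026,4],[0,0,70,0,0,-0.026,4],[0,0,85,0,0,-0.026,4],[0,0,85,0,0,-0.026,4]]])

```text
time: 16.75
position: [0.5361, 0.0314, 0.093]
tcp_rot: [0.075, -3.139, -0.0]
force: [0.2, 0.7, -3.4]
grip_width: 0.0128
grip_force: 51.8
```

```bash
python3 - <<'E'
from h import *
import pickle
k=r.get_calibration("wrist");im=r.read_camera("wrist");s=r.sense();pickle.dump((k,im,s),open("w6.pkl","wb"))
p=(.52927,.20263,1.61885)
plan(stand([-.172,0,.0625],p)[0],p[2])
f=cv2.cvtColor(im,cv2.COLOR_RGB2BGR);f=(np.clip(f/255*1.2,0,1)**.6*255).astype(np.uint8);f2=f.copy()
q=lambda P:proj("",P,k).round().astype(int)
for W in([(-190,-60,22),(140,-60,22),(140,60,22),(-190,60,22)],[(-120,-10,38),(120,-10,38),(120,10,38),(-120,10,38)]):
    cv2.polylines(f2,[q(stand(np.array(W)/1e3,p))],True,(0,255,0),1)
M=R.from_rotvec(s["tcp_rot"]).as_matrix()
yaw=np.arctan2(M[1,1],M[0,1]);pp=(s["position"][0],s["position"][1],yaw)
for b,col in zip(FK,((0,0,255),(255,0,255),(0,255,255),(255,255,0),(0,255,255),(0,255,255))):
    cv2.polylines(f2,[cv2.convexHull(q(stand(b+[0,0,s["position"][2]-.0387],pp)))],True,col,1)
o=np.vstack([f[120:330,150:],f2[120:330,150:]])
cv2.imwrite("pics/w6.png",cv2.resize(o,None,fx=1.42,fy=1.42,interpolation=cv2.INTER_CUBIC))
E
```

```text
shift [-0.8 -0.6 31.5] rot [-0.  0.  0.] q6 -1.65 t 16.8 pos [0.5367 0.0314 0.094 ] F [ 0.1 -0.1 -3.1] w 12.8
```

View pics/w6.png

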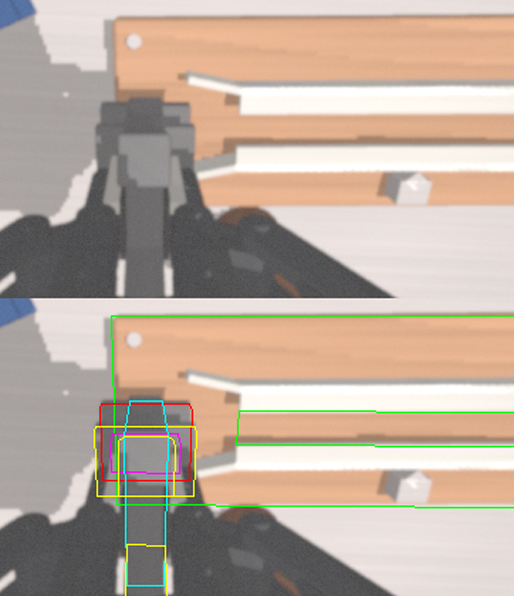

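>>> servo_tool(moves=[[[-1.5,0,20,0,0,0,4],[-1.5,0,31,0,0,0,4],[-1.5,0,31,0,0,0,4],[-1.5,12,31,0,0,0,4],[-1.5,24,31,0,0,0,4]]])

```text
time: 17.42
position: [0.537, 0.0565, 0.0629]
tcp_rot: [-0.076, 3.14, 0.0]
force: [0.3, 0.2, -3.7]
grip_width: 0.013
grip_force: 51.9
```

>>> servo_tool(moves=[[[0,12,0,0,0,0,4],[0,24,0,0,0,0,4],[0,36,0,0,0,0,4],[0,48,0,0,0,0,4],[0,60,0,0,0,0,4]]])

```text
time: 18.05
position: [0.5338, 0.1163, 0.0623]
tcp_rot: [0.076, -3.141, 0.0]
force: [0.5, -0.6, -3.5]
grip_width: 0.0136
grip_force: 51.9
```

```bash
python3 - <<'E'
from h import *
p=(.52927,.20263,1.61885)
k=r.get_calibration("wrist");im=r.read_camera("wrist")
plan(stand([-.0119,0,.0617],p)[0],p[2])
c=proj("",stand([-.0119,-.028,.034],p),k)[0];print("pointer px pred",c.round(1))
x0,y0=[int(max(v,0)) for v in c-[50,40]]
e=cv2.resize(im[y0:y0+80,x0:x0+100,::-1],None,fx=4,fy=4,interpolation=cv2.INTER_CUBIC)
f=e.copy()
for W in([(-12,-28,34),(-12,-20,34)],[(-120,-10,38),(120,-10,38)],[(-120,10,38),(120,10,38)],[(-120,10,38),(-120,-10,38)]):
    q=(proj("",stand(np.array(W)/1e3,p),k)-[x0,y0]+.5)*4-.5;cv2.polylines(f,[q.round().astype(int)],False,(0,255,0),1)
print(x0,y0);cv2.imwrite("pics/w7.png",np.hstack([e,f]))
E
```

```text
shift [ 0.3 73.5  0.6] rot [0.    0.    0.001] q6 -1.49 t 18.1 pos [0.5337 0.1173 0.0623] F [-0.7  0.4 -3.5] w 13.4
pointer px pred [355.1 258.7]
305 218
```

View pics/w7.png

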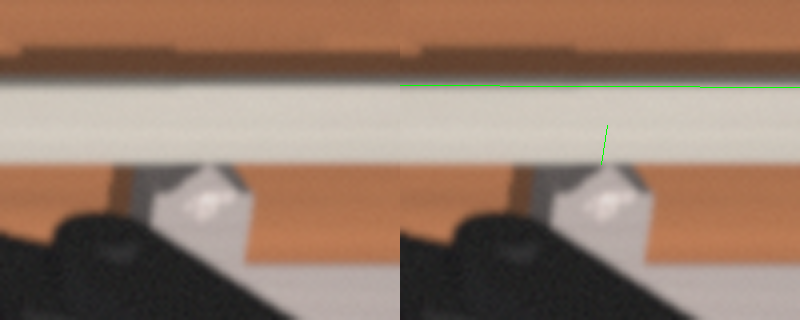

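The fork is in the rail with no side force. The pointer tip shows at (209,163) in the crop, about 1.4 mm further in than predicted (x ≈ -0.0105), so I'll go 74.5 mm.

>>> servo_tool(moves=[[[0,20,0,0,0,0,4],[0,40,0,0,0,0,4],[0,60,0,0,0,0,4],[0,71,0,0,0,0,4],[0,74.5,0,0,0,0,4]]])

```text
time: 18.73
position: [0.5302, 0.1906, 0.0622]
tcp_rot: [0.077, -3.141, 0.0]
force: [-0.4, -0.9, -3.5]
grip_width: 0.0129
grip_force: 51.8
```

>>> servo_tool(moves=[[[0,0,0.7,0,0,0,4],[0,0,1.3,0,0,0,4],[0,0,1.3,0,0,0,4]]])

```text
time: 19.1
position: [0.5304, 0.1897, 0.0614]
tcp_rot: [-0.075, 3.141, 0.001]
force: [-2.1, 2.3, 4.1]
grip_width: 0.013
grip_force: 53.0
```

```bash
python3 -c "
from h import *
p=(.52927,.20263,1.61885)
plan(stand([-.0108,0,.0607],p)[0],p[2])"
```

```text
shift [0.5 2.1 0.7] rot [ 0.     0.    -0.001] q6 -1.36 t 19.1 pos [0.5304 0.1897 0.0614] F [-2.1  2.3  4.1] w 13.0
```

>>> servo_tool(moves=[[[0,1,-0.5,0,0,0,4],[0,1,-0.5,0,0,0,4],[0,1,-0.5,0,0,0,25],[0,1,-0.5,0,0,0,40],[0,1,-0.5,0,0,0,45]]])

```text
time: 19.73
position: [0.5303, 0.1909, 0.0615]
tcp_rot: [-0.076, 3.14, 0.0]
force: [0.2, -0.4, -0.3]
grip_width: 0.0448
grip_force: 0.0
```

>>> servo_tool(moves=[[[0,0,0,0,0,0,45],[0,0,-25,0,0,0,45],[0,0,-70,0,0,0,45],[0,0,-125,0,0,0,45],[0,0,-140,0,0,0,60]]])

```text
time: 20.35
position: [0.5314, 0.1912, 0.205]
tcp_rot: [-0.076, 3.136, 0.002]
force: [0.5, -0.2, 0.0]
grip_width: 0.0597
grip_force: 0.0
```

```bash
python3 - <<'E'
from h import *
p=(.52927,.20263,1.61885)
k=r.get_calibration("wrist");im=r.read_camera("wrist");kt=r.get_calibration("top");it=r.read_camera("top")
for cam,kk in(("wrist",k),("top",kt)):
  for n in("spike_grip","fork_grip","pointer_tip"):
    for d in r.look_for(cam,n):
        x=np.array(d["xyz"]);e=x[:2]-p[:2];c,s=np.cos(p[2]),np.sin(p[2]);print(cam,n,np.round([c*e[0]+s*e[1],-s*e[0]+c*e[1],x[2]],4),round(d["p"],2))
plan([.5,.19,.2],1.619)
# IoU sanity fit from the top silhouettes/dark pixels inside the stand
def over(im,kk,name):
    f=im[:,:,::-1].copy()
    for parts,sx in((SP,.098),(FK,-.0108)):
        for b in parts: cv2.polylines(f,[cv2.convexHull(proj("",stand(b+[sx,0,.022],p),kk).round().astype(int))],True,(0,255,0),1)
    cv2.imwrite(name,f)
over(im,k,"pics/f_w.png")
for cam,kk in(("wrist",k),("top",kt)):
  ds=r.silhouettes(cam,"fork_grip")
  for d in ds[:3]:
    m=d["pixels"];cc=np.argwhere(m).mean(0)[::-1];h,w=m.shape
    for sx in(-.0168,-.0138,-.0108,-.0078,-.0048):
        v=(rend(FK,(0,0,0),kk,0,0,1,1)*0).sum() if 0 else None
        M=np.zeros((h*S,w*S),np.uint8)
        for b in FK:
            cv2.fillConvexPoly(M,cv2.convexHull(((proj("",stand(b+[sx,0,.022],p),kk)+.5)*S-.5).round().astype(np.int32)),1)
        B=cv2.resize(m.astype(np.float32),(w*S,h*S))>.5
        print(cam,sx,round(float((B&(M>0)).sum()/(B|(M>0)).sum()),3),end=" ")
    print(cc.round(0))
E
```

```text
wrist spike_grip [0.0886 0.0048 0.0824] 0.82
wrist fork_grip [-0.2457  0.0762  0.0349] 0.89
wrist fork_grip [-0.0114 -0.0043  0.0854] 0.58
wrist fork_grip [0.0868 0.0088 0.0792] 0.57
wrist fork_grip [ 0.0598 -0.2065  0.0328] 0.45
top fork_grip [-0.2616  0.0669  0.0641] 0.98
top fork_grip [-0.0203  0.0059  0.0577] 0.62
shift [29.8  0.7  0.2] rot [-0.    -0.002 -0.   ] q6 -1.36 t 20.75 pos [0.5298 0.1907 0.2001] F [-0.2 -0.6 -0.8] w 60.4
wrist -0.0168 0.0 wrist -0.0138 0.0 wrist -0.0108 0.0 wrist -0.0078 0.0 wrist -0.0048 0.0 [ 31. 105.]
wrist -0.0168 0.668 wrist -0.0138 0.831 wrist -0.0108 0.787 wrist -0.0078 0.633 wrist -0.0048 0.501 [251. 183.]
top -0.0168 0.0 top -0.0138 0.0 top -0.0108 0.0 top -0.0078 0.0 top -0.0048 0.0 [289. 262.]
top -0.0168 0.407 top -0.0138 0.406 top -0.0108 0.403 top -0.0078 0.38 top -0.0048 0.342 [179. 238.]
```

```bash
python3 - <<'E'
from h import *
p=(.52927,.20263,1.61885)
k=r.get_calibration("wrist");im=r.read_camera("wrist")
for d in r.silhouettes("wrist","spike_grip")[:1]:
    m=d["pixels"];h,w=m.shape;B=cv2.resize(m.astype(np.float32),(w*S,h*S))>.5
    for sx in(.088,.092,.095,.098,.101,.104):
        M=np.zeros((h*S,w*S),np.uint8)
        for b in SP: cv2.fillConvexPoly(M,cv2.convexHull(((proj("",stand(b+[sx,0,.022],p),k)+.5)*S-.5).round().astype(np.int32)),1)
        print(sx,round(float((B&(M>0)).sum()/(B|(M>0)).sum()),3))
E
```

```text
0.088 0.558
0.092 0.662
0.095 0.744
0.098 0.785
0.101 0.752
0.104 0.693
```

Spike peaks at 0.098 (home) and fork at about -0.012 (in line with the pointer), so I'm handing in.

```bash
python3 -c "
from bench import r
print(r.close_job())"
```

```text
the job is handed in; nothing more can be done
None
```

I handed the job in at about 21 s on the robot clock: the spike support is home against the end stop (x ≈ +98 mm), and the fork support stands free in the rail about 2 mm or less from the pointer tip. These are my own camera and arm readings, as no verdict came back. I didn't measure the bystanders again, but nothing came near them and no unexpected forces showed.

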